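# Cap the open tin, then find the full one by its weight

## Task

One of the three identical steel sugar tins on the tray is full and the other two are nearly used up. Put the loose cap fully home on the tin that stands open; then lift the three tins one after the other to feel which is the heaviest, setting each back upright on the tray before you lift the next, and finish while holding the heaviest up in the gripper, upright and still, about 15 cm above the tray, with the two others standing on the tray and all three caps on. Leave the cup, the honey jar, the salt shaker, the orange and the spoon where they are.

Things in the scene. Friction and masses are not known exactly. Their poses are not given: they have to be found in the camera images.
- tray: Dark wooden tray, fixed, 112 x 380 mm; floor 8 mm above the worktop, rim 20 mm high and 7 mm thick, steel grips on its short ends up to 35 mm. Origin: centre of its underside; y along its long side (leftwards), x across it, away from the robot. The tins stand on its y axis at y = -0.15 (the open one), -0.06 and +0.03 m, an espresso cup at about +0.135 m.
- tin_right: Steel tin, one of three that differ only in weight, standing loose on the tray. Upright cylinder: body 60 mm in diameter, 71 mm high with a bevelled shoulder; on it a neck 41 mm across to 79 mm, tapering to an inner lid 30 mm across at 85 mm. With its cap on 91 mm high. Origin: centre of the underside, z up the axis. This one is open. Grip it by the body (50 to 60 mm up), not by the cap: that is only slipped on.
- tin_middle: Steel tin, one of three that differ only in weight, standing loose on the tray. Upright cylinder: body 60 mm in diameter, 71 mm high with a bevelled shoulder; on it a neck 41 mm across to 79 mm, tapering to an inner lid 30 mm across at 85 mm. With its cap on 91 mm high. Origin: centre of the underside, z up the axis. Closed, the tins weigh 0.15 to 0.5 kg.
- tin_left: Steel tin, one of three that differ only in weight, standing loose on the tray. Upright cylinder: body 60 mm in diameter, 71 mm high with a bevelled shoulder; on it a neck 41 mm across to 79 mm, tapering to an inner lid 30 mm across at 85 mm. With its cap on 91 mm high. Origin: centre of the underside, z up the axis. The full tin is over 0.1 kg heavier than the others.
- cap_middle: Cap that sits on the middle tin. Outside 52 mm across and 19.6 mm high, inside 45 mm across and 16 mm deep, 30 g. Origin: centre of its open lower rim, z up. Fully home it sits on the tin's shoulder, its origin on the tin's axis 71 mm above the tin's underside.
- cap_left: Cap that sits on the left tin. Outside 52 mm across and 19.6 mm high, inside 45 mm across and 16 mm deep, 30 g. Origin: centre of its open lower rim, z up. Fully home it sits on the tin's shoulder, its origin on the tin's axis 71 mm above the tin's underside.
- cap_right: The loose cap, of the right tin: lies on the worktop to the right of the tray, open side down. Slips over the neck with 2 mm to spare all round and then drops home by its own weight. Outside 52 mm across and 19.6 mm high, inside 45 mm across and 16 mm deep, 30 g. Origin: centre of its open lower rim, z up. Fully home it sits on the tin's shoulder, its origin on the tin's axis 71 mm above the tin's underside.
- espresso_cup: Bystander: white espresso cup with a handle, 64 x 88 x 50 mm, stands on the left end of the tray. Origin: centre of the underside.
- honey_jar: Bystander: honey jar, 71 mm in diameter, 110 mm high, on the worktop to the left. Origin: centre of the underside.
- salt_shaker: Bystander: salt shaker, 44 mm in diameter, 90 mm high, on the worktop at the back left. Origin: centre of the underside.
- orange: Bystander: an orange of 82 mm on the worktop behind the tray. Origin: underside as it lies at the start.
- spoon: Bystander: metal spoon 188 mm long, lies on the worktop at the left. Origin: centre of the underside.
There are look-alikes about, which are no part of the job. Leave any blue look-alike of the cap_left alone. Leave any pink look-alike of the cap_middle alone.

How it is judged:
On the way, in this order (a step that is already met when the one before it is completed fails the run):
1. the loose cap sits fully home on the open tin (horizontal distance between cap_right and tin_right below 0.004 m and z of cap_right in the frame of tin_right between 0.068 and 0.074 m and angle between the z axis of cap_right and the z axis of tin_right, either way round below 0.08 rad), for 0.2 s.
2. a first tin is lifted clear of the tray (((z of tin_right in the frame of tray above 0.025 m and contact force between the fingers and tin_right above 0.5 N) or (z of tin_middle in the frame of tray above 0.025 m and contact force between the fingers and tin_middle above 0.5 N) or (z of tin_left in the frame of tray above 0.025 m and contact force between the fingers and tin_left above 0.5 N))), for 0.2 s.
3. all three tins stand upright on the tray again (z of tin_right in the frame of tray between 0.004 and 0.013 m and angle between each of tin_right, tin_middle, tin_left's own z axis and vertical below 0.08 rad and linear speed of each of tin_right, tin_middle, tin_left below 0.02 m/s and x of tin_right in the frame of tray between -0.04 and 0.04 m and y of tin_right in the frame of tray between -0.18 and 0.18 m and z of tin_middle in the frame of tray between 0.004 and 0.013 m and x of tin_middle in the frame of tray between -0.04 and 0.04 m and y of tin_middle in the frame of tray between -0.18 and 0.18 m and z of tin_left in the frame of tray between 0.004 and 0.013 m and x of tin_left in the frame of tray between -0.04 and 0.04 m and y of tin_left in the frame of tray between -0.18 and 0.18 m), for 0.1 s.
4. a second tin is lifted clear of the tray (((z of tin_right in the frame of tray above 0.025 m and contact force between the fingers and tin_right above 0.5 N) or (z of tin_middle in the frame of tray above 0.025 m and contact force between the fingers and tin_middle above 0.5 N) or (z of tin_left in the frame of tray above 0.025 m and contact force between the fingers and tin_left above 0.5 N))), for 0.2 s.
5. all three tins stand upright on the tray again (all of step 3), for 0.1 s.
At the end, for the whole second after the job is handed in: One tin is held up: underside 100 mm or more above the worktop, upright within 0.2 rad, still, touching no tray or tin; the two others stand upright on the tray floor, each weighing under 3.1 N there (so the full one, over 3.5 N, is held); every cap is home, within 4 mm of its tin's axis (all of step 1 and ((z of tin_right in the frame of tray above 0.1 m and angle between tin_right's own z axis and vertical below 0.2 rad and linear speed of tin_right below 0.03 m/s and contact force between the fingers and tin_right above 1 N and contact force between tin_right and tray below 0.1 N and contact force between tin_right and tin_middle below 0.1 N and contact force between tin_right and tin_left below 0.1 N and (z of tin_middle in the frame of tray between 0.004 and 0.013 m and angle between tin_middle's own z axis and vertical below 0.08 rad and linear speed of tin_middle below 0.02 m/s and x of tin_middle in the frame of tray between -0.04 and 0.04 m and y of tin_middle in the frame of tray between -0.18 and 0.18 m) and (z of tin_left in the frame of tray between 0.004 and 0.013 m and angle between tin_left's own z axis and vertical below 0.08 rad and linear speed of tin_left below 0.02 m/s and x of tin_left in the frame of tray between -0.04 and 0.04 m and y of tin_left in the frame of tray between -0.18 and 0.18 m) and contact force between each of tin_middle, tin_left and tray below 3.1 N) or (z of tin_middle in the frame of tray above 0.1 m and angle between tin_middle's own z axis and vertical below 0.2 rad and linear speed of tin_middle below 0.03 m/s and contact force between the fingers and tin_middle above 1 N and contact force between tin_middle and tray below 0.1 N and contact force between tin_middle and tin_right below 0.1 N and contact force between tin_middle and tin_left below 0.1 N and (z of tin_right in the frame of tray between 0.004 and 0.013 m and angle between tin_right's own z axis and vertical below 0.08 rad and linear speed of tin_right below 0.02 m/s and x of tin_right in the frame of tray between -0.04 and 0.04 m and y of tin_right in the frame of tray between -0.18 and 0.18 m) and (z of tin_left in the frame of tray between 0.004 and 0.013 m and angle between tin_left's own z axis and vertical below 0.08 rad and linear speed of tin_left below 0.02 m/s and x of tin_left in the frame of tray between -0.04 and 0.04 m and y of tin_left in the frame of tray between -0.18 and 0.18 m) and contact force between each of tin_right, tin_left and tray below 3.1 N) or (z of tin_left in the frame of tray above 0.1 m and angle between tin_left's own z axis and vertical below 0.2 rad and linear speed of tin_left below 0.03 m/s and contact force between the fingers and tin_left above 1 N and contact force between tin_left and tray below 0.1 N and contact force between tin_left and tin_right below 0.1 N and contact force between tin_left and tin_middle below 0.1 N and (z of tin_right in the frame of tray between 0.004 and 0.013 m and angle between tin_right's own z axis and vertical below 0.08 rad and linear speed of tin_right below 0.02 m/s and x of tin_right in the frame of tray between -0.04 and 0.04 m and y of tin_right in the frame of tray between -0.18 and 0.18 m) and (z of tin_middle in the frame of tray between 0.004 and 0.013 m and angle between tin_middle's own z axis and vertical below 0.08 rad and linear speed of tin_middle below 0.02 m/s and x of tin_middle in the frame of tray between -0.04 and 0.04 m and y of tin_middle in the frame of tray between -0.18 and 0.18 m) and contact force between each of tin_right, tin_middle and tray below 3.1 N)) and horizontal distance between cap_middle and tin_middle below 0.004 m and z of cap_middle in the frame of tin_middle between 0.068 and 0.074 m and angle between the z axis of cap_middle and the z axis of tin_middle, either way round below 0.08 rad and horizontal distance between cap_left and tin_left below 0.004 m and z of cap_left in the frame of tin_left between 0.068 and 0.074 m and angle between the z axis of cap_left and the z axis of tin_left, either way round below 0.08 rad); the arm keeps its last pose, push and grip.
It fails at once if a tin is tipped over (angle between any of tin_right, tin_middle, tin_left's own z axis and vertical above 0.6 rad).
It fails at once if a bystander (cup, honey jar, salt shaker, orange, spoon) is moved by more than 30 mm (distance of any of espresso_cup, honey_jar, salt_shaker, orange, spoon from where it was at the start of the episode above 0.03 m).
It also fails if it takes over 72 s, if anything falls off the work surface, if the arm or the gripper's body presses on something with over 40 N, if the wrist force passes 120 N, or if a joint passes its speed limit or range.

## Robot

A 7-joint arm with a two-finger parallel gripper is mounted at the origin on a cart in front of the work surface, level with it; the furniture and walls round the work are solid. World frame = base frame: x ahead of the robot, y to its left, z up, the work surface at z = 0. Lengths are in m, angles in rad, forces in N, time in s.
With the tool pointing down it reaches from about 0.425 to 1.025 m from the base axis. Payload 9.4 kg.
Tool frame: the origin (TCP) lies at the very end of the fingers, on their centre line; the grasp point (between the pads) lies 19 mm behind it; z points along the fingers, y is the line along which they close (so a half turn about z gives the same grasp; the last joint's range is limited). The gripper opens to 85 mm and grips with 20 to 120 N. Pads are 22 mm wide; open, the fingers measure 114 mm over their backs; the gripper's body (76 mm by 85 mm) begins 54 mm behind the grasp point. The pads swing forward as they close: fully open they stand 13 mm farther back than shut.
Start: joints at [-1.287, 0.599, -0.003, 1.599, 0.002, 0.943, -0.08], TCP at [0.256, 0.678, 0.231] pointing down, gripper open.
Joint ranges: [-2.57, 2.57], [-0.35, 1.97], [-1.29, 1.29], [0.11, 2.56], [-1.05, 4.19], [0.11, 1.86], [-2.63, 2.63]. Speed limits (rad/s): [2.22, 2.22, 3.01, 3.01, 3.14, 3.14, 3.14].

## Interface

Orientations are given as a unit quaternion [w, x, y, z].
In Python, from station import * gives the robot as it stands. The module is installed in compiled form; this text tells all that it offers.
- The arm moves only by the tool servo_tool, never from a script. Its arguments are lists of equal length, an entry for each row: "offset": the shift along the tool's x, y, z in mm, a list of three; "twist": the turn about the tool's z in rad. A call has 1 to 5 rows; each row is the pose to reach, as a shift and turn from the pose commanded when the call began, along the tool's axes at that moment; what a row does not reach only later rows make up. A row lasts 1/10 s, in which the tool goes at most 50 mm and 8.59 degrees, less where a joint would pass 70% of its speed; a pose out of reach is approached as far as the arm can. A call with a gripper value outside its range is refused whole. "grip" is the closure, from 0 (fully open) to 1 (shut), set as the call begins (left out, the last holds). The fingers move at their own pace and stop on an object; "newtons" is the grip in N (left out, the last holds). Time passes only in rows, so rows that repeat a pose let the fingers close. It gives the time, the measured TCP pose, the force, the opening and the grip force at its end, in the units of the state.
- get_state(): the state, without advancing time (a new reading comes with each control period).
- camera(name): name is "side" or "top"; returns a dict with "pixels" (400x640x3 uint8, red, green, blue), "mtx" (3x3 intrinsics, pixels), "dist_coeffs" ([k1, k2, p1, p2, k3] as OpenCV has them; the pictures are not rectified), "rvec" (rotation vector, rad) and "tvec" (3), from world to camera coordinates, as OpenCV has them. Camera axes: x right, y down, z forward; pixel columns grow to the right and rows downward; lengths in m; the calibration is good to about 2 mm. A picture is of the moment at which its call begins. There is no depth.
- hand_in(): hands the job in; it is judged then, once.
The state is a dict: "time_s": time; "joint_positions": joint angles; "dq": joint speeds; "joint_torque": joint torques, N m; "position": TCP position; "tool_rot": TCP orientation; "wrist_force": force on the tool from outside, world axes, zero at the start; "torque": the same for the moment, N m; "gripper_width": finger opening in m; "grip_force": force on a finger pad.
Only numpy, scipy, OpenCV 4.12 (cv2) and the standard library are available. Lean on these libraries where they do the work, as an engineer would, in place of code of your own. Each camera call takes 0.05 s, during which the arm holds its last target. There are 200 camera calls.

## Working session

There is one attempt and no reset: what is moved stays moved. The work goes in short steps, Python scripts to look and compute and a tool call to move; the robot and the scene stay as the last step left them, time stands still between calls to the robot, and variables do not carry over. Pictures are saved under pics/ and viewed, at most 10 in all, crops included, and the job is handed in when it is done.

Besides the shell and the picture viewer there is one more tool, called after ">>>" as name(argument=value, ...), one argument or row to a line, values as JSON. servo_tool: Moves the arm, as the interface text tells. Its arguments: {"type":"object","properties":{"offset":{"type":"array"},"twist":{"type":"array"},"grip":{"type":"number"},"newtons":{"type":"number"}},"required":["offset","twist"]}

```bash
mkdir -p pics
cat > h.py <<'E'
from station import *
import numpy as np, cv2
def ray(c,uv,z):
    R=cv2.Rodrigues(np.array(c["rvec"],float))[0]; t=np.array(c["tvec"],float).ravel()
    n=cv2.undistortPoints(np.array([[uv]],float),np.array(c["mtx"],float),np.array(c["dist_coeffs"],float))[0,0]
    d=R.T@np.array([n[0],n[1],1]); o=-R.T@t
    return o+d*(z-o[2])/d[2]
def proj(c,p):
    return cv2.projectPoints(np.array([p],float),np.array(c["rvec"],float),np.array(c["tvec"],float),np.array(c["mtx"],float),np.array(c["dist_coeffs"],float))[0][0,0]
def save(n,px): cv2.imwrite(f"pics/{n}.png",px[:,:,::-1])
def togo(p):
    from scipy.spatial.transform import Rotation as Ro
    s=get_state(); q=np.array(s["tool_rot"]); R=Ro.from_quat(q[[1,2,3,0]]).as_matrix()
    return (R.T@(np.array(p)-np.array(s["position"]))*1000).round(1)
E
python3 - <<'E'
from h import *
for n in("top","side"):
    c=camera(n); save(n+"0",c["pixels"]); np.save(n+"0.npy",c,allow_pickle=True)
    R=cv2.Rodrigues(np.array(c["rvec"],float))[0]; print(n,-R.T@np.array(c["tvec"]).ravel())
s=get_state(); print(s)
E
```

```text
top [0.45329117 0.25914326 1.10615356]
side [0.24362681 1.13447891 0.68634587]
{'time_s': 0.1, 'joint_positions': array([-1.28670598,  0.60004096, -0.00255723,  1.60005858,  0.00184925,
        0.9428715 , -0.07980547]), 'dq': array([-0.00144103, -0.00106922,  0.00136924, -0.00248055, -0.00056765,
        0.00176952,  0.00119568]), 'joint_torque': array([ 3.89257330e-03, -7.77990317e+01,  1.56948533e+00, -2.58623135e+01,
        1.26289751e-02,  5.42611146e-03, -1.59457045e-06]), 'position': array([0.25580368, 0.67792808, 0.23050301]), 'tool_rot': array([-4.36924382e-05,  1.79372338e-01,  9.83781017e-01, -6.87136440e-04]), 'wrist_force': array([ 0.58555174,  0.35233605, -0.09899308]), 'torque': array([-0.02298422,  0.00927096,  0.01699862]), 'grip_force': 0.0, 'gripper_width': 0.0853099477324841}
```

View pics/top0.png

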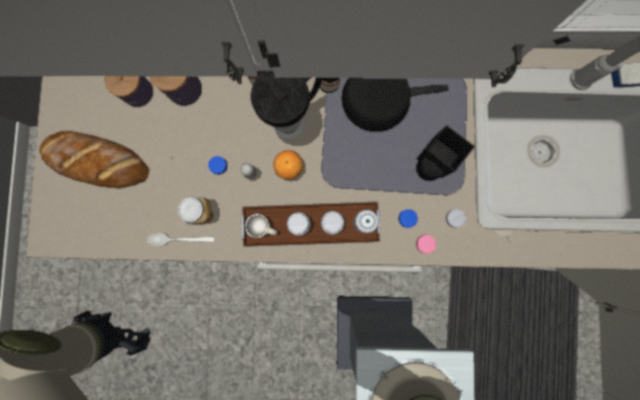

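View pics/side0.png

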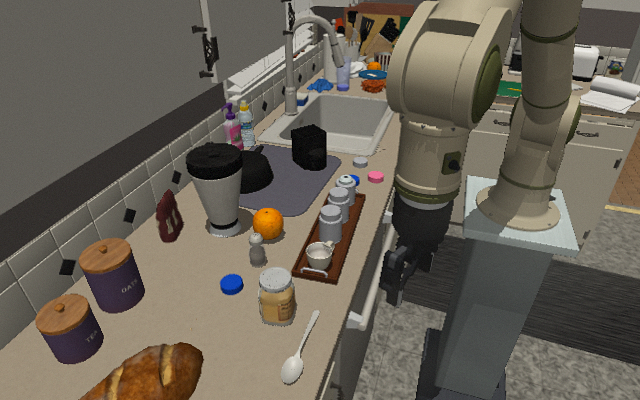

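The top view shows the tins at (299,224), (333,222) and the open one at (367,221). The cup is at (259,226).

What could be taken for the cap: blue disc (408,218), pink disc (427,244), grey-white disc (456,218) and blue disc (218,165). The steel-coloured disc at (456,218) matches the caps on the tins, so I'll check that in a close crop.

Run:
```python
import cv2,numpy as np
from h import *
c=np.load("top0.npy",allow_pickle=True).item()
p=c["pixels"][185:260,235:485]
save("crop0",cv2.resize(p,None,fx=3.2,fy=3.2,interpolation=cv2.INTER_CUBIC))
for n,uv,z in [("cap",(456,218),.0196),("trayTL",(243,207),.02),("trayTR",(378,203),.02),("trayBR",(379,241),.02),("trayBL",(244,246),.02),("blue",(408,218),.02),("pink",(427,244),.02),("tinR",(367,221),.093),("tinM",(333,222),.099),("tinL",(299,224),.099),("cup",(259,226),.058),("orange",(288,165),.04)]: print(n,ray(c,uv,z).round(4))
```

```text
cap [ 0.5115 -0.1108  0.0196]
trayTL [0.5318 0.4803 0.02  ]
trayTR [0.5494 0.1042 0.02  ]
trayBR [0.4445 0.1011 0.02  ]
trayBL [0.4236 0.4736 0.02  ]
blue [0.5092 0.0214 0.02  ]
pink [ 0.4387 -0.0303  0.02  ]
tinR [0.4959 0.1428 0.093 ]
tinM [0.4915 0.2305 0.099 ]
tinL [0.4848 0.3179 0.099 ]
cup [0.4787 0.4276 0.058 ]
orange [0.649  0.3554 0.04  ]
```

View pics/crop0.png

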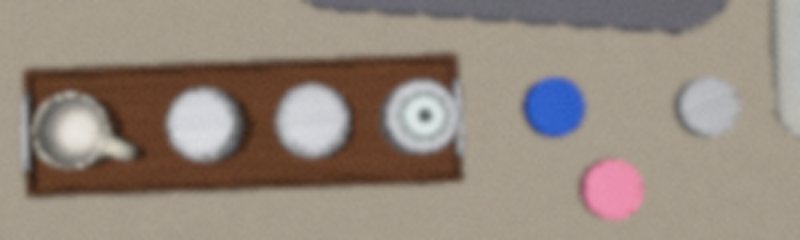

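The crop confirms it. The grey steel disc, at crop (708,106) or full (456,218), is the loose cap, and the blue (408,218) and pink (427,244) discs are look-alikes. The open tin shows its inner lid at about (367.5,221). Next I'll take precise centroids.

Run:
```python
from h import *
c=np.load("top0.npy",allow_pickle=True).item(); im=c["pixels"]; hsv=cv2.cvtColor(im,cv2.COLOR_RGB2HSV); lab=cv2.cvtColor(im,cv2.COLOR_RGB2LAB).astype(int)
def big(m,box):
    k=np.zeros(m.shape,np.uint8); x0,y0,x1,y1=box; k[y0:y1,x0:x1]=m[y0:y1,x0:x1]
    return max(cv2.findContours(k,cv2.RETR_EXTERNAL,cv2.CHAIN_APPROX_NONE)[0],key=cv2.contourArea)
def world(ct,z): return np.array([ray(c,q[0],z)[:2] for q in ct],np.float32)
print("bg",lab[218,480-8],"cap",lab[218,456],"edge",lab[232,440])
d=np.hypot(lab[...,1]-lab[218,470,1],lab[...,2]-lab[218,470,2])
print("chroma row",lab[218,440:473,2], lab[205:232,456,2])
b=lab[...,2]; mid=(lab[218,456,2]+lab[232,440,2])/2
ct=big((b<mid).astype(np.uint8),(442,204,470,232))
(u,v),r=cv2.minEnclosingCircle(ct); print("cap px",u,v,r,cv2.contourArea(ct))
for z in(.01,.0196):
    w=world(ct,z); print(cv2.minEnclosingCircle(w),cv2.fitEllipse(w))
# tray
m=((hsv[...,1]>90)&(hsv[...,2]<140)).astype(np.uint8); m=cv2.morphologyEx(m,cv2.MORPH_CLOSE,np.ones((5,5)))
ct=big(m,(235,195,390,255)); w=world(cv2.convexHull(ct),.02); R=cv2.minAreaRect(w); print("tray",R)
# tins (bright)
for n,bx in(("L",(284,208,314,240)),("M",(318,206,349,238)),("R",(352,206,380,236))):
    t=(hsv[...,1]<60).astype(np.uint8)
    ct=big(t,bx); print(n,cv2.fitEllipse(ct)); t=(hsv[...,1]<60)&(hsv[...,2]>170)
    ct=big(t.astype(np.uint8),bx); print("  bright",cv2.fitEllipse(ct),"w",cv2.fitEllipse(world(ct,.0986)))
g=im[...,1][214:229,360:376]; print(g)
```

```text
bg [164 129 138] cap [189 128 126] edge [164 129 138]
chroma row [138 137 137 137 137 134 131 127 126 126 127 126 126 126 126 126 126 126
 126 126 126 127 126 126 127 129 133 136 138 138 138 138 138] [138 138 137 134 129 127 126 125 126 126 126 126 126 126 126 127 127 126
 126 126 126 127 131 136 138 138 138]
cap px 455.631591796875 218.0 9.837125778198242 270.0
((0.5119797587394714, -0.11331802606582642), 0.027469897642731667) ((0.5122953057289124, -0.11330083012580872), (0.05011169984936714, 0.053351618349552155), 11.410778999328613)
((0.5114657878875732, -0.1100560650229454), 0.027230173349380493) ((0.5117785930633545, -0.11003900319337845), (0.04967283457517624, 0.05288437381386757), 11.410713195800781)
tray ((0.48877406120300293, 0.2918444871902466), (0.10715332627296448, 0.37225401401519775), 3.119668960571289)
L ((298.35235595703125, 223.5119171142578), (23.27005958557129, 23.796737670898438), 121.63292694091797)
  bright ((297.2179870605469, 223.2381134033203), (18.4320125579834, 19.14586067199707), 12.729347229003906) w ((0.4867260158061981, 0.32252922654151917), (0.04755533
[... 1014 characters left out ...]
 213 221 220 205 182 180 185]
 [181 194 215 225 226 210 176 151 159 187 217 223 214 194 176 181]
 [181 198 222 228 222 192 143 111 121 160 203 222 219 201 179 180]
 [178 197 221 228 222 190 141 104 110 150 198 220 221 201 179 178]
 [180 190 213 226 224 205 166 141 146 176 208 221 215 194 177 182]
 [180 185 203 221 225 220 205 193 195 208 219 221 207 186 175 180]
 [180 176 189 209 224 226 223 221 222 223 223 217 196 179 177 184]
 [183 173 178 195 209 222 224 226 225 224 217 197 182 174 179 188]
 [188 178 178 183 191 202 210 214 213 204 194 182 172 176 186 184]
 [194 187 185 179 179 180 185 188 188 179 177 179 183 186 188 173]
 [186 191 192 186 179 176 176 181 179 173 174 185 191 189 177 146]]
```

Tray centre is (0.489,0.292), tilted 3.1°. The tins match it within 1 mm: R (0.497,0.142), M (0.492,0.232), L (0.487,0.322). The loose cap is at (0.512,-0.111), with the right diameter. Fingers will close along the tray's x axis. Now moving over.

>>> servo_tool(
  offset=[
    [-35, -28, 0],
    [-70, -56, 0],
    [-105, -84, 0],
    [-140, -112, 0],
    [-175, -140, 0],
  ],
  twist=[0.14, 0.28, 0.42, 0.56, 0.7],
  grip=0,
  newtons=20,
)

```text
time_s: 0.6
position: [0.3708, 0.4838, 0.2311]
tool_rot: [0.0, 0.508, 0.861, -0.0]
wrist_force: [1.3, 0.5, 0.2]
gripper_width: 0.0859
grip_force: 0.0
```

```bash
cat >> h.py <<'E'
def tw(deg=3.1): # twist to bring tool y to deg
    from scipy.spatial.transform import Rotation as Ro
    q=np.array(get_state()["tool_rot"]); R=Ro.from_quat(q[[1,2,3,0]]).as_matrix()
    return round(float(np.arctan2(R[1,1],R[0,1])-np.deg2rad(deg)),4), R[2].round(4)
E
python3 - <<'E'
from h import *
s=get_state();print(s["time_s"],s["position"],togo((.512,-.111,.2)),tw())
E
```

```text
0.6 [0.37080883 0.48376339 0.23108236] [-588.9 -163.8   31.3] (0.4502, array([-2.e-04, -3.e-04, -1.e+00]))
```

>>> servo_tool(
  offset=[
    [-43, -12, 0],
    [-86, -24, 0],
    [-129, -36, 0],
    [-172, -48, 0],
    [-215, -60, 0],
  ],
  twist=[0.09, 0.18, 0.27, 0.36, 0.45],
)

```text
time_s: 1.1
position: [0.4229, 0.2668, 0.2312]
tool_rot: [-0.0, 0.687, 0.727, -0.0]
wrist_force: [0.9, -0.3, -0.2]
gripper_width: 0.0851
grip_force: 0.0
```

>>> servo_tool(
  offset=[
    [-44, 8, 0],
    [-88, 16, 0],
    [-132, 24, 0],
    [-176, 32, 0],
    [-220, 40, 0],
  ],
  twist=[0, 0, 0, 0, 0],
)

```text
time_s: 1.6
position: [0.476, 0.0497, 0.2313]
tool_rot: [-0.0, 0.685, 0.728, 0.0]
wrist_force: [1.4, 0.1, -0.6]
gripper_width: 0.0853
grip_force: 0.0
```

>>> servo_tool(
  offset=[
    [-40, 7, 15],
    [-80, 14, 30],
    [-120, 21, 45],
    [-158, 27, 60],
    [-161, 28, 75],
  ],
  twist=[0, 0, 0, 0, 0],
)

```text
time_s: 2.1
position: [0.5141, -0.113, 0.1558]
tool_rot: [0.001, 0.688, 0.726, -0.0]
wrist_force: [0.6, 0.0, -0.9]
gripper_width: 0.0855
grip_force: 0.0
```

Run:
```python
from h import *
s=get_state();print(s["time_s"],s["position"],togo((.512,-.111,.0)),tw())
```

```text
2.1 [ 0.51413517 -0.11302388  0.15579346] [  2.5  -2.2 155.8] (-0.0003, array([-0.0025,  0.0012, -1.    ]))
```

>>> servo_tool(
  offset=[
    [1, -2, 35],
    [1.5, -2.2, 70],
    [1.5, -2.2, 105],
    [1.5, -2.2, 135],
    [1.5, -2.2, 150],
  ],
  twist=[0, 0, 0, 0, 0],
)

```text
time_s: 2.6
position: [0.5103, -0.1061, 0.0038]
tool_rot: [-0.001, 0.686, 0.728, -0.001]
wrist_force: [-0.8, -0.1, 0.9]
gripper_width: 0.0853
grip_force: 0.0
```

>>> servo_tool(
  offset=[
    [0, 0, 2],
    [0, 0, 4],
    [0, 0, 5],
    [0, 0, 5],
    [0, 0, 5],
  ],
  twist=[0, 0, 0, 0, 0],
)

```text
time_s: 3.1
position: [0.5118, -0.1062, 0.0021]
tool_rot: [0.001, 0.685, 0.728, 0.0]
wrist_force: [0.6, 0.6, 0.5]
gripper_width: 0.0854
grip_force: 0.0
```

Run:
```python
from h import *
s=get_state();print(s["time_s"],s["position"],togo((.512,-.112,.0)),tw(),s["wrist_force"])
c=camera("side"); u,v=proj(c,(.512,-.112,.01)); print(u,v); u,v=int(u),int(v)
c2=camera("top"); u2,v2=proj(c2,(.512,-.112,.01)); u2,v2=int(u2),int(v2)
f=lambda p,u,v:cv2.resize(p[v-40:v+40,u-40:u+40],(400,400),interpolation=cv2.INTER_CUBIC)
save("grasp",np.hstack([f(c["pixels"],u,v),f(c2["pixels"],u2,v2)]))
```

```text
3.1 [ 0.5117824  -0.106176    0.00212223] [-5.8 -0.1  2.1] (0.0061, array([-3.0e-04,  1.4e-03, -1.0e+00])) [0.63488733 0.60177491 0.52234145]
360.4291250971607 162.0483953451245
```

View pics/grasp.png

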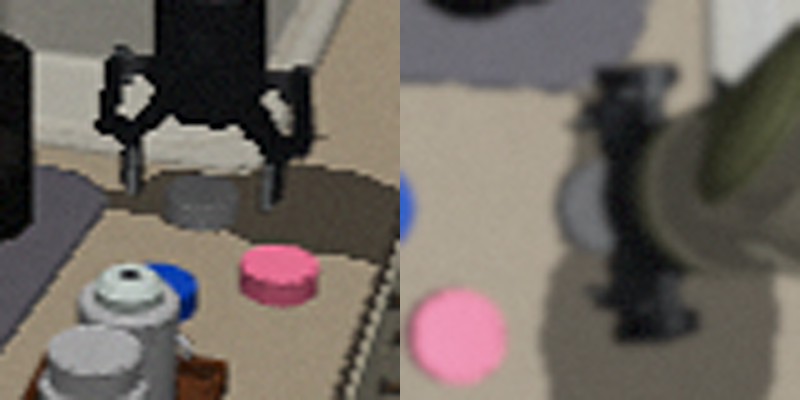

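The side crop shows the open fingers on either side of the grey cap, with the cap centred between them at about crop (200,200). The tool is 6 mm off along its x, so I'll correct that and close.

>>> servo_tool(
  offset=[
    [-3, 0, 1],
    [-6, 0, 2],
    [-6, 0, 2],
    [-6, 0, 2],
  ],
  twist=[0, 0.006, 0.006, 0.006],
)

```text
time_s: 3.6
position: [0.5116, -0.1124, -0.0008]
tool_rot: [-0.0, 0.688, 0.726, -0.0]
wrist_force: [-0.5, -0.4, 0.2]
gripper_width: 0.0852
grip_force: 0.0
```

>>> servo_tool(
  offset=[
    [0, 0, 0],
    [0, 0, 0],
    [0, 0, 0],
    [0, 0, 0],
    [0, 0, 0],
  ],
  twist=[0, 0, 0, 0, 0],
  grip=1,
  newtons=25,
)

```text
time_s: 4.1
position: [0.5117, -0.1122, -0.0004]
tool_rot: [0.0, 0.688, 0.726, 0.0]
wrist_force: [-0.8, 1.2, 5.3]
gripper_width: 0.0516
grip_force: 25.3
```

>>> servo_tool(
  offset=[
    [0, 0, 0],
    [0, 0, 0],
    [0, 0, 0],
    [0, 0, 0],
    [0, 0, 0],
  ],
  twist=[0, 0, 0, 0, 0],
)

```text
time_s: 4.6
position: [0.5116, -0.1122, -0.0004]
tool_rot: [0.0, 0.688, 0.726, 0.0]
wrist_force: [-1.0, 0.0, 5.7]
gripper_width: 0.0513
grip_force: 25.3
```

>>> servo_tool(
  offset=[
    [0, 0, -15],
    [0, 0, -45],
    [0, 0, -80],
    [0, 0, -110],
    [0, 0, -125],
  ],
  twist=[0, 0, 0, 0, 0],
)

```text
time_s: 5.1
position: [0.5123, -0.1123, 0.1266]
tool_rot: [0.001, 0.688, 0.726, 0.001]
wrist_force: [0.1, 0.1, 0.1]
gripper_width: 0.0513
grip_force: 26.5
```

>>> servo_tool(
  offset=[
    [20, 0, 0],
    [50, 0, 0],
    [80, 0, 0],
    [110, 0, 0],
    [140, 0, 0],
  ],
  twist=[0, 0, 0, 0, 0],
)

```text
time_s: 5.6
position: [0.5038, 0.0288, 0.1243]
tool_rot: [-0.0, 0.688, 0.726, 0.0]
wrist_force: [0.9, -1.1, -0.8]
gripper_width: 0.0515
grip_force: 26.5
```

>>> servo_tool(
  offset=[
    [30, 0, 0],
    [60, -0.5, 0],
    [90, -1, 0],
    [105, -1, 0],
    [114.5, -1, 0],
  ],
  twist=[0, 0, 0, 0, 0],
)

```text
time_s: 6.1
position: [0.4965, 0.1436, 0.1241]
tool_rot: [-0.0, 0.687, 0.727, -0.0]
wrist_force: [0.3, 0.5, 0.2]
gripper_width: 0.0512
grip_force: 26.5
```

>>> servo_tool(
  offset=[
    [0, 0, 0],
    [0, 0, 0],
    [0, 0, 0],
  ],
  twist=[0, 0, 0],
)

```text
time_s: 6.4
position: [0.497, 0.1406, 0.1244]
tool_rot: [0.0, 0.688, 0.725, -0.0]
wrist_force: [0.2, -0.7, -0.7]
gripper_width: 0.0514
grip_force: 26.5
```

Run:
```python
from h import *
s=get_state();print(s["time_s"],s["position"],togo((.4968,.142,.125)),tw(),s["wrist_force"])
c=camera("side"); u,v=proj(c,(.4968,.142,.11)); print(u,v); u,v=int(u),int(v)
c2=camera("top"); u2,v2=proj(c2,(.4968,.142,.11)); u2,v2=int(u2),int(v2)
np.save("s1.npy",c,allow_pickle=True);np.save("t1.npy",c2,allow_pickle=True)
f=lambda p,u,v:cv2.resize(p[v-40:v+40,u-40:u+40],(400,400),interpolation=cv2.INTER_CUBIC)
save("over",np.hstack([f(c["pixels"],u,v),f(c2["pixels"],u2,v2)]))
```

```text
6.4 [0.49702613 0.1405588  0.12436078] [ 1.5 -0.2 -0.6] (-0.0018, array([-4.e-04,  1.e-04, -1.e+00])) [ 0.22659539 -0.73008989 -0.68045025]
346.3440297490635 171.69625031826288
```

View pics/over.png

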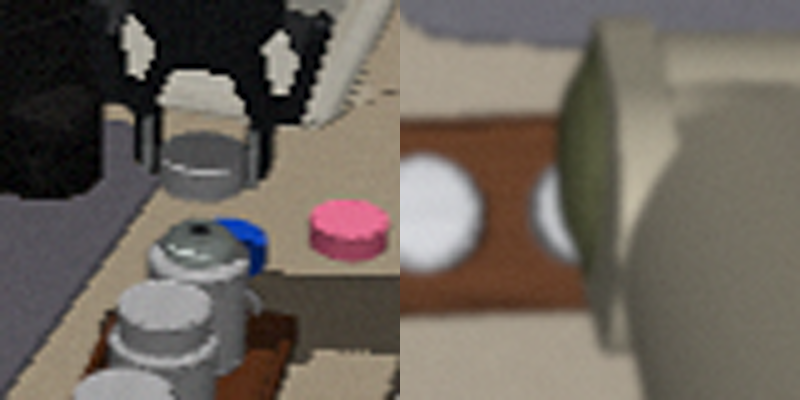

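The side crop shows the cap level between the fingers, with its lower edge at crop y≈200. The open tin's knob is at crop (200,229), directly below. I'll compare both with where the calibration predicts them.

Run:
```python
from h import *
c=np.load("s1.npy",allow_pickle=True).item(); im=c["pixels"]; u0,v0=306,131
g=cv2.cvtColor(im,cv2.COLOR_RGB2GRAY).astype(int)
y,x=np.mgrid[v0+43:v0+49,u0+36:u0+45]; w=np.clip(100-g[v0+43:v0+49,u0+36:u0+45],0,None); print("dot",(x*w).sum()/w.sum(),(y*w).sum()/w.sum(),"pred",proj(c,(.4968,.142,.093)))
a=np.linspace(0,2*np.pi,72)
for yy in(.1385,.1405,.1425):
  P=np.array([proj(c,(.497+.026*np.cos(t),yy+.026*np.sin(t),z)) for t in a for z in(.1248,.1444)]); print(yy,"pred L,R",P[:,0].min(),P[:,0].max(),"T,B",P[:,1].min(),P[:,1].max())
u=u0+40
print("col",list(zip(range(v0+20,v0+46),g[v0+20:v0+46,u])))
print("row",list(zip(range(u0+26,u0+56),g[v0+36,u0+26:u0+56])))
# dot depth sensitivity
print(proj(c,(.4968,.144,.093))-proj(c,(.4968,.142,.093)))
```

```text
dot 345.962605548854 176.38118214716525 pred [346.15388888 176.82603434]
0.1385 pred L,R 337.66327216439316 356.200962522985 T,B 156.2734695313198 171.05672154723428
0.1405 pred L,R 337.4658162378579 356.02677802252424 T,B 156.57728988165644 171.3899859106562
0.1425 pred L,R 337.2678195876014 355.8521074086003 T,B 156.88193833709767 171.7241810289102
col [(151, np.int64(159)), (152, np.int64(159)), (153, np.int64(127)), (154, np.int64(138)), (155, np.int64(140)), (156, np.int64(142)), (157, np.int64(92)), (158, np.int64(73)), (159, np.int64(75)), (160, np.int64(77)), (161, np.int64(78)), (162, np.int64(79)), (163, np.int64(74)), (164, np.int64(77)), (165, np.int64(173)), (166, np.int64(94)), (167, np.int64(101)), (168, np.int64(101)), (169, np.int64(96)), (170, np.int64(98)), (171, np.int64(115)), (172, np.int64(142)), (173, np.int64(143)), (174, np.int64(131)), (175, np.int64(91)), (176, np.int64(22))]
row [(332, np.int64(82)), (333, np.int64(85)), (334, np.int64(84)), (335, np.int64(84)), (336, np.int64(78)), (337, np.int64(67)), (338, np.int64(77)), (339, np.int64(82)), (340, np.int64(87)), (341, np.int64(94)), (342, np.int64(94)), (343, np.int64(102)), (344, np.int64(96)), (345, np.int64(95)), (346, np.int64(101)), (347, np.int64(97)), (348, np.int64(99)), (349, np.int64(99)), (350, np.int64(95)), (351, np.int64(96)), (352, np.int64(89)), (353, np.int64(85)), (354, np.int64(66)), (355, np.int64(75)), (356, np.int64(87)), (357, np.int64(92)), (358, np.int64(133)), (359, np.int64(144)), (360, np.int64(143)), (361, np.int64(142))]
[-0.18383727  0.3307911 ]
```

Cap and tin agree within about 1 mm in the side view, so I'll lower while watching the force.

>>> servo_tool(
  offset=[
    [0, 0, 10],
    [0.5, 0, 20],
    [0.5, 0, 28],
    [0.5, 0, 32],
    [0.5, 0, 32],
  ],
  twist=[0, 0, 0, 0, 0],
)

```text
time_s: 7.0
position: [0.4965, 0.1421, 0.0914]
tool_rot: [-0.0, 0.688, 0.726, -0.001]
wrist_force: [0.1, 0.8, -0.3]
gripper_width: 0.0517
grip_force: 26.5
```

>>> servo_tool(
  offset=[
    [0, 0, 3],
    [0, 0, 6],
    [0, 0, 8],
    [0, 0, 8],
  ],
  twist=[0, 0, 0, 0],
)

```text
time_s: 7.4
position: [0.4968, 0.1424, 0.0841]
tool_rot: [-0.0, 0.688, 0.726, -0.0]
wrist_force: [0.3, 0.2, -0.4]
gripper_width: 0.0511
grip_force: 26.5
```

No contact force, and the cap is around the neck. Now releasing and rising.

>>> servo_tool(
  offset=[
    [0, 0, 0],
    [0, 0, 0],
    [0, 0, 0],
    [0, 0, 0],
    [0, 0, 0],
  ],
  twist=[0, 0, 0, 0, 0],
  grip=0,
)

```text
time_s: 7.9
position: [0.4969, 0.1424, 0.0844]
tool_rot: [0.0, 0.688, 0.726, 0.0]
wrist_force: [-0.8, -0.2, -0.2]
gripper_width: 0.0856
grip_force: 0.0
```

>>> servo_tool(
  offset=[
    [0, 0, -20],
    [0, 0, -60],
    [0, 0, -90],
    [0, 0, -95],
    [0, 0, -95],
  ],
  twist=[0, 0, 0, 0, 0],
)

```text
time_s: 8.4
position: [0.4972, 0.1427, 0.1801]
tool_rot: [0.0, 0.688, 0.726, 0.001]
wrist_force: [-0.2, -0.2, 0.0]
gripper_width: 0.0855
grip_force: 0.0
```

Run:
```python
from h import *
s=get_state();print(s["time_s"],s["position"],tw(),s["wrist_force"])
c=camera("side"); u,v=map(int,proj(c,(.4968,.142,.08)))
np.save("s2.npy",c,allow_pickle=True)
p=c["pixels"][v-35:v+35,u-35:u+35]
save("capped",cv2.resize(p,(560,560),interpolation=cv2.INTER_CUBIC))
print(u,v,proj(c,(.4968,.142,.0986)),proj(c,(.4921,.2319,.0986)))
```

```text
8.4 [0.49719729 0.14274676 0.18007628] (0.0004, array([ 0.001 ,  0.0019, -1.    ])) [-0.18567637 -0.20285594  0.014703  ]
346 180 [346.21625449 175.14514372] [339.07740175 191.17293605]
```

View pics/capped.png

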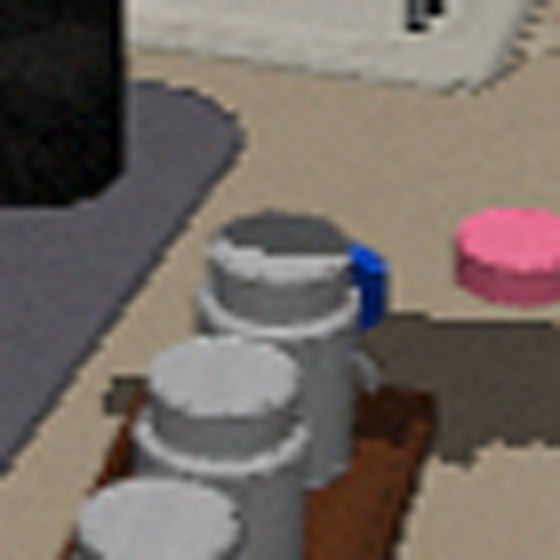

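The right tin now looks just like its neighbours, with the cap seated on the shoulder at crop y≈300 and level. I'll grip the right tin by the body.

>>> servo_tool(
  offset=[
    [0, 0, 35],
    [0, 0, 75],
    [0, 0, 110],
    [0, 0, 130],
    [0, 0, 136],
  ],
  twist=[0, 0, 0, 0, 0],
)

```text
time_s: 8.95
position: [0.4949, 0.1415, 0.04]
tool_rot: [-0.001, 0.688, 0.726, -0.003]
wrist_force: [0.8, 0.3, -0.6]
gripper_width: 0.0854
grip_force: 0.0
```

>>> servo_tool(
  offset=[
    [0, 0, 0],
    [0, 0, 0],
  ],
  twist=[0, 0],
)

```text
time_s: 9.15
position: [0.497, 0.1422, 0.0436]
tool_rot: [0.0, 0.688, 0.726, -0.0]
wrist_force: [-0.3, 0.3, -0.0]
gripper_width: 0.0852
grip_force: 0.0
```

>>> servo_tool(
  offset=[
    [0, 0, 0],
    [0, 0, 0],
    [0, 0, 0],
    [0, 0, 0],
    [0, 0, 0],
  ],
  twist=[0, 0, 0, 0, 0],
  grip=1,
  newtons=40,
)

```text
time_s: 9.65
position: [0.4973, 0.1426, 0.0447]
tool_rot: [0.0, 0.688, 0.726, 0.001]
wrist_force: [-1.8, -0.1, 10.0]
gripper_width: 0.0578
grip_force: 40.5
```

>>> servo_tool(
  offset=[
    [0, 0, 0],
    [0, 0, 0],
    [0, 0, 0],
  ],
  twist=[0, 0, 0],
)

```text
time_s: 9.95
position: [0.4972, 0.1427, 0.0447]
tool_rot: [0.0, 0.688, 0.726, 0.001]
wrist_force: [-1.3, 0.2, 10.5]
gripper_width: 0.0578
grip_force: 40.5
```

>>> servo_tool(
  offset=[
    [0, 0, -6],
    [0, 0, -18],
    [0, 0, -32],
    [0, 0, -44],
    [0, 0, -50],
  ],
  twist=[0, 0, 0, 0, 0],
)

```text
time_s: 10.45
position: [0.4973, 0.1425, 0.0949]
tool_rot: [0.0, 0.688, 0.726, 0.001]
wrist_force: [-1.3, 0.4, -2.6]
gripper_width: 0.0579
grip_force: 43.4
```

>>> servo_tool(
  offset=[
    [0, 0, 0],
    [0, 0, 0],
    [0, 0, 0],
    [0, 0, 0],
    [0, 0, 0],
  ],
  twist=[0, 0, 0, 0, 0],
)

```text
time_s: 10.95
position: [0.4967, 0.1422, 0.0929]
tool_rot: [-0.0, 0.688, 0.726, -0.0]
wrist_force: [-0.4, -0.6, -2.4]
gripper_width: 0.0581
grip_force: 43.4
```

```bash
cat >> h.py <<'E'
def weigh(n=12):
    f=[]
    for _ in range(n): camera("side"); f.append(get_state()["wrist_force"][2])
    s=get_state(); print("Fz",np.mean(f).round(2),np.std(f).round(2),"t",s["time_s"],s["position"].round(4),s["gripper_width"],s["joint_torque"].round(3))
E
python3 -c "from h import *;weigh()"
```

```text
Fz -2.18 0.42 t 11.55 [0.4969 0.1423 0.0933] 0.05783185659719882 [ 6.0000e-03 -6.1245e+01  5.8640e+00 -1.1794e+01  7.0000e-03  1.0000e-03
  0.0000e+00]
```

The right tin weighs about 2.2 N, which is light. I'll set it back, then go on to the middle tin.

>>> servo_tool(
  offset=[
    [0, 0, 12],
    [0, 0, 26],
    [0, 0, 38],
    [0, 0, 45],
    [0, 0, 48],
  ],
  twist=[0, 0, 0, 0, 0],
)

```text
time_s: 12.05
position: [0.4963, 0.142, 0.0446]
tool_rot: [-0.001, 0.688, 0.726, -0.001]
wrist_force: [-8.2, -1.2, 41.1]
gripper_width: 0.0581
grip_force: 48.3
```

>>> servo_tool(
  offset=[
    [0, 0, 1],
    [0, 0, 1.5],
    [0, 0, 1.5],
  ],
  twist=[0, 0, 0],
)

```text
time_s: 12.35
position: [0.4963, 0.142, 0.0447]
tool_rot: [-0.0, 0.688, 0.726, -0.0]
wrist_force: [-4.0, -1.6, 14.2]
gripper_width: 0.0581
grip_force: 45.1
```

```bash
python3 -c "
from h import *
s=get_state();print(s['time_s'],s['position'],s['wrist_force'])"
```

```text
12.35 [0.49633263 0.14204137 0.04466264] [-4.04454517 -1.57530265 14.17109306]
```

>>> servo_tool(
  offset=[
    [0, 0, 0],
    [0, 0, 0],
    [0, 0, 0],
    [0, 0, 0],
    [0, 0, 0],
  ],
  twist=[0, 0, 0, 0, 0],
  grip=0,
)

```text
time_s: 12.85
position: [0.4969, 0.1424, 0.0437]
tool_rot: [0.0, 0.688, 0.726, -0.0]
wrist_force: [0.2, 0.1, 0.5]
gripper_width: 0.0853
grip_force: 0.0
```

>>> servo_tool(
  offset=[
    [0, 0, -20],
    [0, 0, -60],
    [0, 0, -100],
    [0, 0, -125],
    [0, 0, -130],
  ],
  twist=[0, 0, 0, 0, 0],
)

```text
time_s: 13.35
position: [0.4981, 0.1427, 0.1765]
tool_rot: [0.001, 0.688, 0.726, 0.002]
wrist_force: [0.6, 0.3, -0.0]
gripper_width: 0.0855
grip_force: 0.0
```

>>> servo_tool(
  offset=[
    [25, 0, 0],
    [60, 0, 0],
    [80, 0, 0],
    [90, 0, 0],
    [90, 0, 0],
  ],
  twist=[0, 0, 0, 0, 0],
)

```text
time_s: 13.85
position: [0.4916, 0.2331, 0.173]
tool_rot: [-0.0, 0.687, 0.727, -0.0]
wrist_force: [0.6, -0.7, 0.4]
gripper_width: 0.0855
grip_force: 0.0
```

Run:
```python
from h import *
s=get_state();print(s["time_s"],s["position"],togo((.492,.232,.046)),tw(),s["wrist_force"])
weigh(5)
c=camera("side"); u,v=map(int,proj(c,(.4968,.142,.08)))
a=np.load("s2.npy",allow_pickle=True).item()["pixels"][v-15:v+35,u-15:u+25].astype(int); b=c["pixels"][v-15:v+35,u-15:u+25].astype(int)
print("diff vs capped",np.abs(a-b).mean(),(np.abs(a-b).max(2)>40).sum())
```

```text
13.85 [0.49158476 0.233145   0.17301197] [ -1.1   0.5 127. ] (0.002, array([-5.e-04, -8.e-04, -1.e+00])) [ 0.58953159 -0.66596503  0.37791334]
Fz 0.34 0.2 t 14.1 [0.4922 0.2308 0.1738] 0.08564105296807309 [-3.1600e-01 -5.6767e+01  6.6880e+00 -1.7595e+01  4.0000e-03  1.0000e-03
  1.0000e-02]
diff vs capped 21.41283333333333 525
```

>>> servo_tool(
  offset=[
    [0, 0, 35],
    [0.5, 0, 75],
    [0.5, 0, 105],
    [0.5, 0, 122],
    [0.5, 0, 128],
  ],
  twist=[0, 0, 0, 0, 0],
)

```text
time_s: 14.65
position: [0.4915, 0.2315, 0.0442]
tool_rot: [-0.0, 0.688, 0.726, -0.001]
wrist_force: [0.5, -0.4, 0.0]
gripper_width: 0.0858
grip_force: 0.0
```

>>> servo_tool(
  offset=[
    [0, 0, 0],
    [0, 0, 0],
  ],
  twist=[0, 0],
)

```text
time_s: 14.85
position: [0.4925, 0.2325, 0.0466]
tool_rot: [0.0, 0.688, 0.726, 0.0]
wrist_force: [0.0, 0.1, 0.6]
gripper_width: 0.0853
grip_force: 0.0
```

>>> servo_tool(
  offset=[
    [0, 0, 0],
    [0, 0, 0],
    [0, 0, 0],
    [0, 0, 0],
    [0, 0, 0],
  ],
  twist=[0, 0, 0, 0, 0],
  grip=1,
  newtons=40,
)

```text
time_s: 15.35
position: [0.4924, 0.2331, 0.0472]
tool_rot: [0.0, 0.688, 0.726, 0.001]
wrist_force: [-1.7, 0.1, 11.8]
gripper_width: 0.0581
grip_force: 40.3
```

>>> servo_tool(
  offset=[
    [0, 0, 0],
    [0, 0, 0],
    [0, 0, 0],
  ],
  twist=[0, 0, 0],
)

```text
time_s: 15.65
position: [0.4924, 0.233, 0.0472]
tool_rot: [0.0, 0.688, 0.726, 0.001]
wrist_force: [-0.8, -0.9, 12.6]
gripper_width: 0.058
grip_force: 40.3
```

>>> servo_tool(
  offset=[
    [0, 0, -6],
    [0, 0, -18],
    [0, 0, -32],
    [0, 0, -44],
    [0, 0, -50],
  ],
  twist=[0, 0, 0, 0, 0],
)

```text
time_s: 16.15
position: [0.4924, 0.233, 0.0974]
tool_rot: [0.0, 0.688, 0.726, 0.001]
wrist_force: [-0.4, 1.2, -2.1]
gripper_width: 0.0582
grip_force: 43.4
```

>>> servo_tool(
  offset=[
    [0, 0, 0],
    [0, 0, 0],
    [0, 0, 0],
    [0, 0, 0],
    [0, 0, 0],
  ],
  twist=[0, 0, 0, 0, 0],
)

```text
time_s: 16.65
position: [0.4919, 0.2325, 0.0954]
tool_rot: [-0.0, 0.688, 0.726, -0.0]
wrist_force: [-0.5, -0.0, -2.3]
gripper_width: 0.0582
grip_force: 43.4
```

```bash
python3 -c "
from h import *
weigh()
c=camera('side'); u,v=map(int,proj(c,(.492,.2,.1)))
save('mid',cv2.resize(c['pixels'][v-50:v+50,u-50:u+50],(600,600),interpolation=cv2.INTER_CUBIC))"
```

```text
Fz -1.97 0.38 t 17.25 [0.492  0.2327 0.0958] 0.05799751428096963 [ 5.0000e-03 -6.3698e+01  6.8170e+00 -1.3090e+01  9.0000e-03  1.0000e-03
  0.0000e+00]
```

View pics/mid.png

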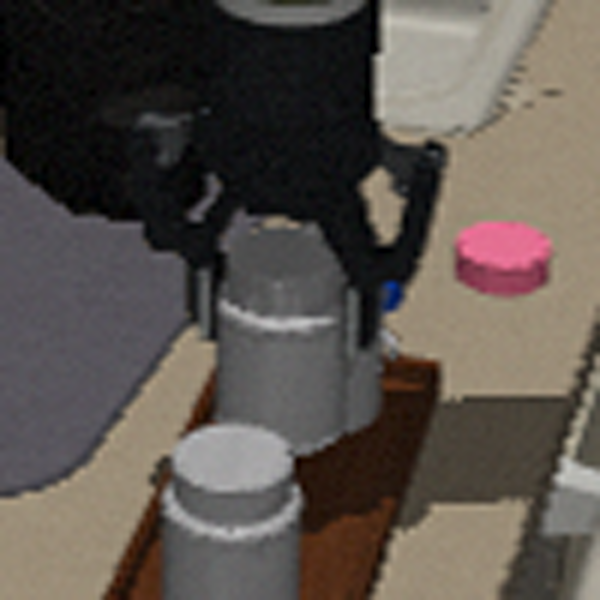

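The middle tin is held upright with its cap on, and the right tin stands behind it at about crop (365,400). It weighs about 2.0 N, so it is light too. I'll set it back gently and lift the left one.

>>> servo_tool(
  offset=[
    [0, 0, 12],
    [0, 0, 26],
    [0, 0, 36],
    [0, 0, 42],
    [0, 0, 45],
  ],
  twist=[0, 0, 0, 0, 0],
)

```text
time_s: 17.8
position: [0.4918, 0.2324, 0.0499]
tool_rot: [-0.0, 0.688, 0.726, -0.001]
wrist_force: [-0.4, -0.5, -1.8]
gripper_width: 0.0579
grip_force: 43.4
```

>>> servo_tool(
  offset=[
    [0, 0, 1],
    [0, 0, 2],
    [0, 0, 3],
    [0, 0, 4],
    [0, 0, 4],
  ],
  twist=[0, 0, 0, 0, 0],
)

```text
time_s: 18.3
position: [0.4922, 0.2328, 0.0473]
tool_rot: [0.0, 0.688, 0.726, 0.0]
wrist_force: [-1.6, -0.3, 3.2]
gripper_width: 0.0581
grip_force: 43.9
```

>>> servo_tool(
  offset=[
    [0, 0, 0],
    [0, 0, 0],
    [0, 0, 0],
    [0, 0, 0],
    [0, 0, 0],
  ],
  twist=[0, 0, 0, 0, 0],
  grip=0,
)

```text
time_s: 18.8
position: [0.492, 0.2327, 0.0467]
tool_rot: [0.0, 0.688, 0.726, -0.0]
wrist_force: [0.3, -0.3, -0.4]
gripper_width: 0.0857
grip_force: 0.0
```

>>> servo_tool(
  offset=[
    [0, 0, -20],
    [0, 0, -60],
    [0, 0, -100],
    [0, 0, -125],
    [0, 0, -130],
  ],
  twist=[0, 0, 0, 0, 0],
)

```text
time_s: 19.3
position: [0.4932, 0.2332, 0.1796]
tool_rot: [0.001, 0.688, 0.726, 0.002]
wrist_force: [0.8, 1.2, 0.8]
gripper_width: 0.0855
grip_force: 0.0
```

>>> servo_tool(
  offset=[
    [25, 0, 0],
    [60, 0, 0],
    [80, 0, 0],
    [90, 0, 0],
    [90, 0, 0],
  ],
  twist=[0, 0, 0, 0, 0],
)

```text
time_s: 19.8
position: [0.4867, 0.3233, 0.1761]
tool_rot: [0.0, 0.687, 0.727, -0.0]
wrist_force: [0.6, 0.3, -0.2]
gripper_width: 0.0853
grip_force: 0.0
```

Run:
```python
from h import *
weigh(4)
s=get_state();print(s["time_s"],s["position"],togo((.487,.322,.046)),tw(),s["wrist_force"])
```

```text
Fz -0.26 0.31 t 20.0 [0.4874 0.3209 0.1768] 0.08571825636141532 [-5.5000e-01 -6.0903e+01  7.7220e+00 -1.8931e+01 -4.0000e-03  1.0000e-03
  8.0000e-03]
20.0 [0.48738707 0.32089023 0.17675084] [  1.2  -0.3 130.7] (-0.002, array([-8.e-04, -2.e-04, -1.e+00])) [ 0.96453857 -0.58486391 -0.64450498]
```

>>> servo_tool(
  offset=[
    [0, 0, 35],
    [0.5, 0, 75],
    [0.5, 0, 107],
    [0.5, 0, 124],
    [0.5, 0, 130],
  ],
  twist=[0, 0, 0, 0, 0],
)

```text
time_s: 20.5
position: [0.4868, 0.3212, 0.0451]
tool_rot: [-0.0, 0.688, 0.725, -0.001]
wrist_force: [0.2, -0.9, -0.3]
gripper_width: 0.0853
grip_force: 0.0
```

>>> servo_tool(
  offset=[
    [0, 0, 0],
    [0, 0, 0],
  ],
  twist=[0, 0],
)

```text
time_s: 20.7
position: [0.4878, 0.3228, 0.0477]
tool_rot: [0.0, 0.688, 0.726, 0.001]
wrist_force: [0.0, -1.4, -0.1]
gripper_width: 0.0855
grip_force: 0.0
```

>>> servo_tool(
  offset=[
    [0, 0, 0],
    [0, 0, 0],
    [0, 0, 0],
    [0, 0, 0],
    [0, 0, 0],
  ],
  twist=[0, 0, 0, 0, 0],
  grip=1,
  newtons=50,
)

```text
time_s: 21.2
position: [0.4875, 0.3234, 0.0483]
tool_rot: [-0.0, 0.688, 0.726, 0.001]
wrist_force: [-1.7, -1.0, 12.1]
gripper_width: 0.0576
grip_force: 51.5
```

>>> servo_tool(
  offset=[
    [0, 0, 0],
    [0, 0, 0],
    [0, 0, 0],
  ],
  twist=[0, 0, 0],
)

```text
time_s: 21.5
position: [0.4875, 0.3235, 0.0483]
tool_rot: [-0.0, 0.688, 0.726, 0.001]
wrist_force: [-1.6, -1.2, 11.0]
gripper_width: 0.0581
grip_force: 51.5
```

>>> servo_tool(
  offset=[
    [0, 0, -6],
    [0, 0, -18],
    [0, 0, -32],
    [0, 0, -44],
    [0, 0, -50],
  ],
  twist=[0, 0, 0, 0, 0],
)

```text
time_s: 22.0
position: [0.4876, 0.3234, 0.0986]
tool_rot: [0.0, 0.688, 0.726, 0.001]
wrist_force: [-0.2, -0.3, -4.2]
gripper_width: 0.058
grip_force: 54.9
```

>>> servo_tool(
  offset=[
    [0, 0, 0],
    [0, 0, 0],
    [0, 0, 0],
    [0, 0, 0],
    [0, 0, 0],
  ],
  twist=[0, 0, 0, 0, 0],
)

```text
time_s: 22.5
position: [0.487, 0.3229, 0.0964]
tool_rot: [-0.0, 0.688, 0.726, -0.0]
wrist_force: [-0.1, -0.7, -3.6]
gripper_width: 0.0579
grip_force: 54.8
```

```bash
python3 -c "
from h import *
weigh()"
```

```text
Fz -4.16 0.38 t 23.1 [0.4871 0.3231 0.0968] 0.05808573052324494 [ 4.0000e-03 -6.8796e+01  8.2590e+00 -1.5172e+01  1.2000e-02  3.0000e-03
  0.0000e+00]
```

The left tin is the full one: 4.2 N, against 2.2 N and 2.0 N. I'll raise it 100 mm more so its underside is about 15 cm above the tray, then check.

>>> servo_tool(
  offset=[
    [0, 0, -12],
    [0, 0, -35],
    [0, 0, -60],
    [0, 0, -85],
    [0, 0, -100],
  ],
  twist=[0, 0, 0, 0, 0],
)

```text
time_s: 23.6
position: [0.4877, 0.3231, 0.1995]
tool_rot: [0.0, 0.688, 0.726, 0.001]
wrist_force: [0.1, -0.9, -3.8]
gripper_width: 0.0581
grip_force: 55.2
```

>>> servo_tool(
  offset=[
    [0, 0, 0],
    [0, 0, 0],
    [0, 0, 0],
    [0, 0, 0],
    [0, 0, 0],
  ],
  twist=[0, 0, 0, 0, 0],
)

```text
time_s: 24.1
position: [0.4869, 0.3228, 0.1961]
tool_rot: [0.0, 0.688, 0.726, -0.001]
wrist_force: [-0.0, -0.9, -4.9]
gripper_width: 0.0576
grip_force: 55.2
```

>>> servo_tool(
  offset=[
    [0, 0, 0],
    [0, 0, 0],
    [0, 0, 0],
    [0, 0, 0],
    [0, 0, 0],
  ],
  twist=[0, 0, 0, 0, 0],
)

```text
time_s: 24.6
position: [0.4871, 0.3231, 0.1968]
tool_rot: [0.0, 0.688, 0.726, 0.0]
wrist_force: [-0.1, 0.8, -3.9]
gripper_width: 0.0577
grip_force: 55.2
```

```bash
python3 -c "
from h import *
s=get_state();print(s['time_s'],s['position'],s['grip_force'],np.abs(s['dq']).max())
c=camera('side'); u,v=map(int,proj(c,(.49,.25,.12)))
t=camera('top')
save('end',np.hstack([cv2.resize(c['pixels'][v-70:v+70,u-50:u+50],(400,560),interpolation=cv2.INTER_CUBIC),cv2.resize(t['pixels'][150:290,260:360],None,None,fx=4,fy=4,interpolation=cv2.INTER_CUBIC)]))"
```

```text
24.6 [0.48711928 0.3230596  0.19679114] 55.207288371166214 0.002131082850045452
```

View pics/end.png

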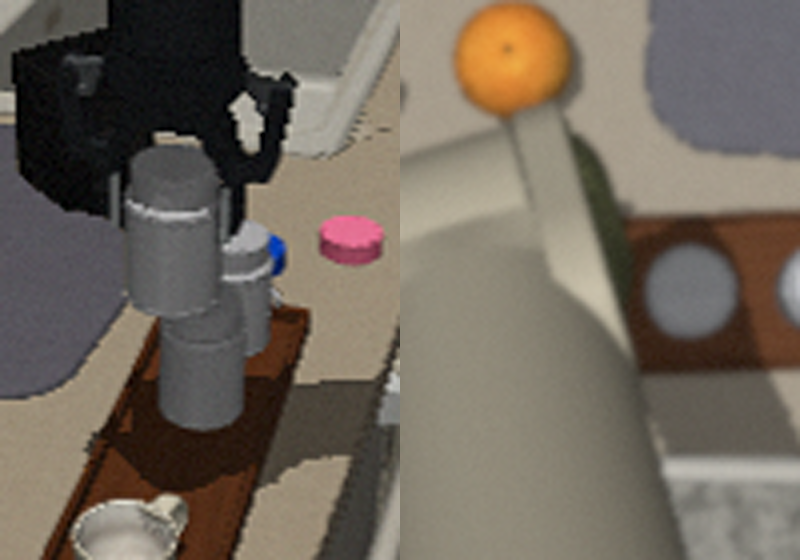

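The left tin is held upright at crop (172,230) with its cap on. The middle tin at (202,360) and the right tin at (248,290) stand on the tray, both capped. The cup and the orange haven't moved.

```bash
python3 -c "
from h import *
print(hand_in())"
```

```text
the job is handed in; nothing more can be done
None
```

The job is handed in, with no verdict returned: the loose cap is on the right tin, and the left tin, the heaviest at about 4.2 N against 2.2 N (right) and 2.0 N (middle), is held upright and still about 15 cm above the tray with the other two standing capped on it.

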